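# Peel the top parts tray off a sticky stack and hold it out for loading

## Robot

A 6-joint arm with a two-finger parallel gripper is mounted at the origin on the work surface. World frame = base frame: x ahead of the robot, y to its left, z up, the work surface at z = 0. Lengths are in m, angles in rad, forces in N, time in s.
With the tool pointing down it reaches from about 0.3 to 0.775 m from the base axis. Payload 14.6 kg.
Tool frame: the origin (TCP) lies between the finger pads; the fingertips stand 22 mm ahead of it and the grasp point (between the pads) lies 3 mm ahead of it (ctrl.tip_reach is the distance from the TCP to the fingertips, in m); z points along the fingers, y is the direction in which the jaws open and shut (so a half turn about z gives the same grasp; the last joint's range is limited). The gripper opens to 94 mm and grips with 3 to 60 N. Pads are 16 mm wide; open, the fingers measure 119 mm over their backs; the gripper's body (75 mm by 177 mm) begins 78 mm behind the grasp point.
Start: joints at [1.267, 0.3, 1.521, -0, 1.321, -0.067], TCP at [0.129, 0.535, 0.227] pointing down, gripper open.
Joint ranges: [-3.03, 3.03], [-0.79, 2.21], [0.23, 2.52], [-1.04, 4.18], [0, 3.07], [-2.55, 2.55]. Speed limits (rad/s): [2.22, 2.22, 2.57, 3.14, 3.14, 3.14].

## Interface

Orientations are given as [roll, pitch, yaw] about the fixed x, y, z axes, in that order (R = Rz(yaw) Ry(pitch) Rx(roll)).
In Python, from station import ctrl gives the robot as it stands. The module is installed in compiled form; this text tells all that it offers.
- The arm moves only by the shell command python3 -m creep 'ROWS' [OPENING] [FORCE]. ROWS is a JSON object of lists of equal length, an entry for each row: "xyz": the shift along the tool's x, y, z in mm, a list of three; "spin": the turn about the tool's z in rad. In form: {"xyz": [[tx, ty, tz], ...], "spin": [spin, ...]}. A call has 1 to 5 rows; each row shifts and turns the commanded pose from where the row before left it, along the tool's axes as they then stand; what a row does not reach is not made up. A row lasts 1/8 s, in which the tool goes at most 62.5 mm and 10.7 degrees, less where a joint would pass 70% of its speed; a pose out of reach is approached as far as the arm can. A call with a gripper value outside its range is refused whole. OPENING is the finger opening in mm, from 0 to 94, set as the call begins (- or left out, the last holds). The fingers move at their own pace and stop on an object; FORCE is the grip in N (left out, the last holds). Time passes only in rows, so rows that do not move let the fingers close. It gives the time, the measured TCP pose, the force and the opening at its end, in the units of the state.
- ctrl.get_obs(): the state, without advancing time (a new reading comes with each control period).
- ctrl.camera(name): name is "scene" or "side" or "wrist"; returns the picture (420x560x3 uint8, red, green, blue); there is no depth.
- ctrl.camera_model(name): a dict with "fx", "fy", "cx", "cy" (pixels), "R" (3x3) and "t" (3): a world point X has camera coordinates R X + t. Camera axes: x right, y down, z forward; pixel columns grow to the right and rows downward; lengths in m; the calibration is good to about 2 mm. The wrist camera is an equidistant fisheye: a pixel r from the principal point sees the ray r / f radians off the axis. A picture is of the moment at which its call begins: read the wrist's pose just before it. camera_model takes no time and is no camera call; for the wrist camera it gives the pose at the moment of the call.
- ctrl.hand_in(): hands the job in, once; it reports no verdict.
The state is a dict: "time_s": time; "qpos": joint angles; "joint_vel": joint speeds; "tau": joint torques, N m; "ee_pos": TCP position; "eef_rot": TCP orientation; "force": force on the tool from outside, world axes, zero at the start; "moment": the same for the moment, N m; "grip_width": finger opening in m.
Only numpy, scipy, OpenCV 4.12 (cv2) and the standard library are available. Lean on these libraries where they do the work, as an engineer would, in place of code of your own. Each camera call takes 0.05 s, during which the arm holds its last target.

## Task

The blue formed trays have stuck together under a wooden block. Lift the block out of the top tray and set it down on the dark offcut board; then peel the top tray off the stack by raising its orange lug corner first, while the corner opposite is still down in the nest, leaving the other trays where they stand. Leave everything else on the bench alone. Finish while holding the tray by its lug in the air, about level, clear above the middle of the round yellow loading mat: do not put it down or let go.

Things in the scene. Friction and masses are not known exactly. Their poses are not given: they have to be found in the camera images.
- top_tray: top blue formed tray, 0.15 kg, 34 mm deep; rim 200 (its x) x 150 mm (its y), 12 mm wide, from 30 to 34 mm above the origin; walls 2.5 mm, splayed 20 degrees, floor 151 x 101 x 2.5 mm. Origin: centre of the floor's underside; z up. Nested with about 1.7 mm play, origin 36 mm above the bench. Orange lug on its (-x, -y) corner; see lug
- lug (a point): middle of the top edge of the top tray's orange upright lug (tray frame -86, -64.5, 68 mm). The lug is 30 mm long along the tray's diagonal (turned 36.9 degrees from tray x towards tray y), 10 mm thick across it, and stands free 34 mm above the rim: pinch its thickness from above
- far_corner (a point): corner of the underside of the top tray's floor opposite the lug (tray frame 75.5, 50.5, 0 mm); the tray can be rocked up about it
- tray_centre (a point): the top tray's origin again: centre of the underside of its floor
- stack: three lower trays as one loose piece, 0.85 to 1.1 kg, rim 58 mm high; origin: centre of underside, axes as the top tray's. Clips at x +-60, y +-91 mm, 22 mm wide, 76 mm high, hold sprung black rubber grips that drag on the top tray's rim edge (1 to 3 N each) until it has risen 8 mm there; one corner raised first, they let go in turn. Sideways pulls slide the stack
- block: pale wooden block, 90 (its x) x 40 (its y) x 50 mm high, 0.1 to 0.17 kg; origin at the centre of its underside. It begins lying on the floor of the top tray, 38.5 mm above the bench, turned anyhow up to 0.4 rad against the tray
- offcut_board: dark wooden board fixed to the bench, 170 (its x) x 140 (its y) x 8 mm, with 6 mm wide lips along both long (x) sides that rise 6 mm above it, 128 mm apart; origin at the centre of its underside on the bench
- loading_mat: round yellow mat, 140 mm across, 4 mm thick, fixed flat on the bench; origin at the centre of its underside
- pencil_cup: white cup of pencils, 80 mm wide, 165 mm high, a bystander; origin under its centre; leave it alone
- glue: white glue bottle with red cap, 56 mm wide, 150 mm high, a bystander; origin under its centre; leave it alone
- mallet: hammer lying on the bench beyond the stack, a bystander; leave it alone
- plank: pale plank, 340 x 80 x 18 mm, a bystander; leave it alone
Mind the look-alikes: they are no part of the job. Of the things like the block, leave any that is green; of the rest the larger one is meant.

How it is judged:
On the way, in this order (a step that is already met when the one before it is completed fails the run):
1. the block lies on the offcut board, released and at rest, the tray still nested (x of block in the frame of offcut_board between -0.075 and 0.075 m and y of block in the frame of offcut_board between -0.062 and 0.062 m and height (world z) of block below 0.05 m and contact force between block and offcut_board above 0.3 N and contact force between the fingers and block below 0.1 N and linear speed of block below 0.03 m/s and z of lug in the frame of stack below 0.112 m), for 0.2 s.
2. the lug corner of the top tray is raised (tray tilted over 0.12 rad) while its opposite corner is still down in the nest (within 14 mm of its place in height) and the lower trays stay down (angle between top_tray's own z axis and vertical above 0.12 rad and z of lug in the frame of stack above 0.124 m and z of far_corner in the frame of stack below 0.05 m and horizontal distance between far_corner and stack below 0.12 m and angle between stack's own z axis and vertical below 0.06 rad and contact force between the fingers and top_tray above 0.5 N), for 0.05 s.
At the end, for the whole second after the job is handed in: The tray is held still by the fingers, 90 to 400 mm up, centred within 60 mm of the mat centre, within 20 degrees of level, touching no other tray; the lower trays stand within 40 mm of their place; the block rests released on the offcut board (x of block in the frame of offcut_board between -0.075 and 0.075 m and y of block in the frame of offcut_board between -0.062 and 0.062 m and height (world z) of block below 0.05 m and contact force between block and offcut_board above 0.3 N and contact force between the fingers and block below 0.1 N and linear speed of block below 0.03 m/s and contact force between the fingers and top_tray above 1 N and height (world z) of tray_centre between 0.09 and 0.4 m and angle between top_tray's own z axis and vertical below 0.35 rad and horizontal distance between tray_centre and loading_mat below 0.06 m and linear speed of top_tray below 0.05 m/s and contact force between top_tray and stack below 0.05 N and height (world z) of stack below 0.004 m and angle between stack's own z axis and vertical below 0.05 rad); the arm keeps its last pose, push and grip.
It fails at once if the lower trays are moved over 40 mm or tipped over 0.2 rad (distance of stack from where it was at the start of the episode above 0.04 m or angle between stack's own z axis and vertical above 0.2 rad).
It fails at once if a bystander is pushed over 40 mm (distance of any of pencil_cup, glue, mallet, plank from where it was at the start of the episode above 0.04 m).
It also fails if it takes over 58 s, if anything falls off the work surface, if the arm or the gripper's body presses on something with over 40 N, if the wrist force passes 120 N, or if a joint passes its speed limit or range.

## Working session

There is one attempt and no reset: what is moved stays moved. The work goes in short steps, Python scripts to look and compute and a shell command to move; the robot and the scene stay as the last step left them, time stands still between calls to the robot, and variables do not carry over. Pictures are saved under pics/ and viewed, and the job is handed in when it is done.

```bash
mkdir -p pics; cat > h.py <<'E'
import numpy as np, cv2
from station import ctrl
def snap(n,f):
    m=ctrl.camera_model(n); im=ctrl.camera(n)[:,:,::-1].copy(); cv2.imwrite('pics/'+f+'.png',im); np.save('pics/'+f+'.npy',np.array([m],dtype=object),allow_pickle=True); return im,m
def load(f): return cv2.imread('pics/'+f+'.png'), np.load('pics/'+f+'.npy',allow_pickle=True)[0]
def ray(m,u,v):
    x=(u-m['cx'])/m['fx'];y=(v-m['cy'])/m['fy']; return x,y
def cast(m,p,z,fish=False):
    p=np.atleast_2d(np.array(p,float)); x=(p[:,0]-m['cx'])/m['fx'];y=(p[:,1]-m['cy'])/m['fy']
    if fish:
        r=np.hypot(x,y)+1e-12; d=np.c_[x/r*np.sin(r),y/r*np.sin(r),np.cos(r)]
    else: d=np.c_[x,y,np.ones_like(x)]
    R=np.array(m['R']);t=np.array(m['t']); c=-R.T@t; d=d@R
    return c+d*((z-c[2])/d[:,2])[:,None]
def proj(m,X,fish=False):
    X=np.atleast_2d(X); c=X@np.array(m['R']).T+np.array(m['t'])
    if fish:
        s=np.hypot(c[:,0],c[:,1])+1e-12; th=np.arctan2(s,c[:,2]); return np.c_[m['cx']+m['fx']*th*c[:,0]/s, m['cy']+m['fy']*th*c[:,1]/s]
    return np.c_[m['cx']+m['fx']*c[:,0]/c[:,2], m['cy']+m['fy']*c[:,1]/c[:,2]]
E
python3 - <<'E'
from h import *
for n in ['scene','side','wrist']:
    im,m=snap(n,n+'0'); print(n,-np.array(m['R']).T@m['t'],m['fx'],np.array(m['R'])[2])
o=ctrl.get_obs(); print(o)
E
```

```text
scene [ 1.70642912 -0.13377037  1.01655184] 535.6136343448794 [-0.76065395  0.01282507 -0.64903089]
side [ 0.07622937 -1.22511863  0.83963966] 416.1933898715344 [ 0.35520778  0.77095116 -0.52864141]
wrist [0.04981298 0.55430689 0.38424788] 325.19226210127806 [ 0.26825632 -0.06532873 -0.96112991]
{'time_s': 0.15, 'qpos': array([ 1.26741061e+00,  3.00314952e-01,  1.52143514e+00, -1.50382821e-05,
        1.32072197e+00, -6.65642543e-02]), 'joint_vel': array([-1.50443035e-03, -3.43203500e-03, -3.35434296e-03,  6.66804031e-04,
        1.91467335e-03,  2.90536549e-05]), 'tau': array([ 8.46947332e-04, -5.31958687e+01, -3.52825820e+01,  7.08274590e-02,
        2.36151059e-02, -6.94096471e-06]), 'ee_pos': array([0.12896923, 0.53447377, 0.22703372]), 'eef_rot': array([-3.14071422e+00, -4.39591145e-05,  2.90477490e+00]), 'force': array([0.19974693, 0.15137102, 0.1523117 ]), 'moment': array([0.02461625, 0.01280957, 0.02013555]), 'grip_width': 0.09356078241313913}
```

View pics/scene0.png

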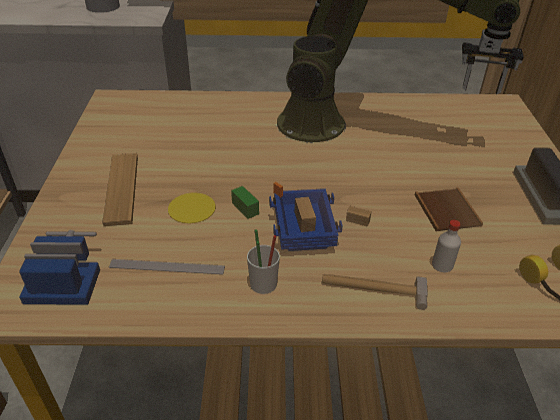

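View pics/side0.png

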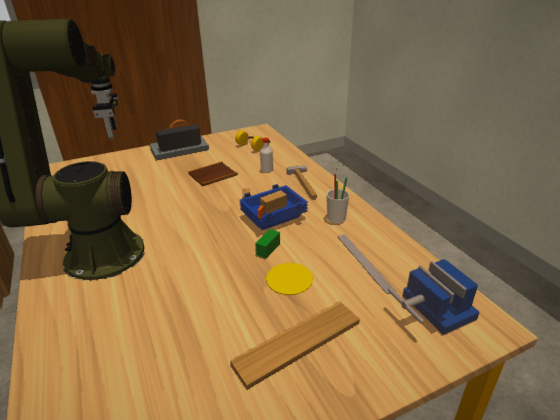

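View pics/wrist0.png

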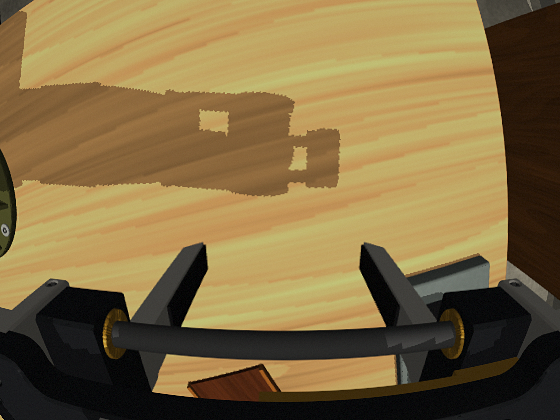

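Scene view: stack at (305,217) with a pale block in it (306,212). Block-like things are the block in the tray (306,212), a small pale offcut (358,215) and a green block (245,201). The one in the tray fits, being pale, the larger of the two and lying on the tray floor. The board is at (448,208), the mat at (192,208), the orange lug at (279,190), the cup at (263,268) and the glue at (446,248). I'll enlarge to confirm.

```bash
python3 - <<'E'
from h import *
im,m=load('scene0'); c=cv2.resize(im[175:260,225:385],None,fx=5,fy=5,interpolation=cv2.INTER_CUBIC); cv2.imwrite('pics/c1.png',c)
s,ms=load('side0'); c=cv2.resize(s[170:240,215:325],None,fx=6,fy=6,interpolation=cv2.INTER_CUBIC); cv2.imwrite('pics/c2.png',c)
for n,p,z in [('block',(306,202),.088),('small',(358,210),.03),('green',(245,195),.04),('board',(448,208),.008),('mat',(192,208),.004),('lug',(279,184),.104),('cup',(263,288),0),('glue',(445,268),0),('malletL',(323,279),.01),('malletR',(421,300),.01)]: print(n,cast(m,p,z)[0].round(3))
E
```

```text
block [ 0.563 -0.042  0.088]
small [0.526 0.112 0.03 ]
green [ 0.473 -0.215  0.04 ]
board [0.487 0.386 0.008]
mat [ 0.492 -0.372  0.004]
lug [ 0.503 -0.117  0.104]
cup [ 0.799 -0.157  0.   ]
glue [0.726 0.321 0.   ]
malletL [ 0.777 -0.005  0.01 ]
malletR [0.844 0.232 0.01 ]
```

View pics/c1.png

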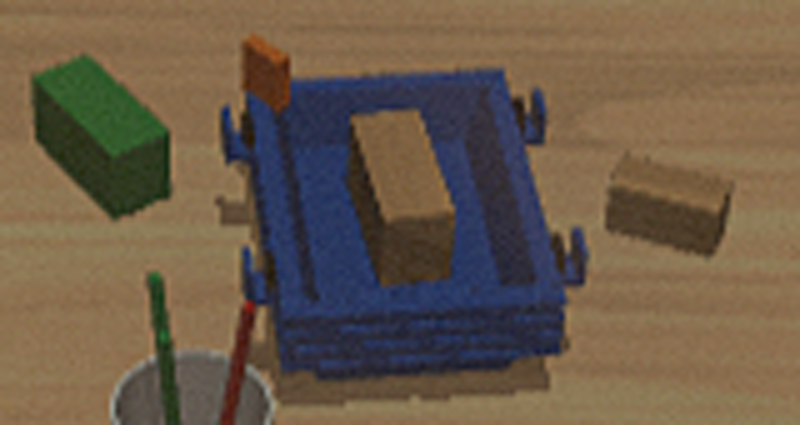

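View pics/c2.png

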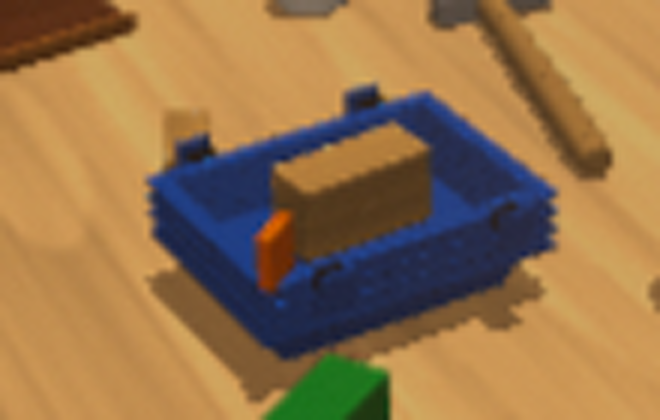

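Confirmed: the pale block in the tray is the larger one; the offcut to the right is smaller and the other one is green. Next I'll compute poses from this view.

```bash
python3 - <<'E'
from h import *
im,m=load('scene0')
P=lambda L:np.array(L)/5+np.array([225,175])
r=cast(m,P([(503,70),(565,300),(268,318)]),.070); print('rim',r.round(4)); print(np.linalg.norm(np.diff(r,axis=0),axis=1))
b=cast(m,P([(350,115),(418,110),(455,208),(385,217)]),.0885); print('blk',b.round(4),b.mean(0).round(4)); e=(b[2]+b[3]-b[0]-b[1]); print('yaw',np.arctan2(e[1],e[0]), np.linalg.norm(e)/2)
l=cast(m,P([(243,38),(290,62)]),.104); print('lug',l)
hsv=cv2.cvtColor(im,cv2.COLOR_BGR2HSV)
Y=cv2.inRange(hsv,(24,150,90),(34,255,255)); Y[:,:160]=0;Y[:,225:]=0
ys,xs=np.nonzero(Y); w=cast(m,np.c_[xs,ys],.004); print('mat',len(xs),w.min(0),w.max(0),w.mean(0),(w.min(0)+w.max(0))/2)
D=im[180:240,405:490]; cv2.imwrite('pics/c3.png',cv2.resize(D,None,fx=8,fy=8,interpolation=cv2.INTER_CUBIC))
E
```

```text
rim [[ 0.4802  0.0186  0.07  ]
 [ 0.6763  0.0373  0.07  ]
 [ 0.6917 -0.1181  0.07  ]]
[0.19699098 0.15610046]
blk [[ 0.5461 -0.0723  0.0885]
 [ 0.5412 -0.0343  0.0885]
 [ 0.6247 -0.0185  0.0885]
 [ 0.6324 -0.0561  0.0885]] [ 0.5861 -0.0453  0.0885]
yaw 0.18713313660912903 0.08641302374439389
lug [[ 0.49669552 -0.13196961  0.104     ]
 [ 0.5185517  -0.10563067  0.104     ]]
mat 1103 [ 0.41986967 -0.44284114  0.004     ] [ 0.55433172 -0.30626035  0.004     ] [ 0.4887216 -0.3742899  0.004    ] [ 0.48710069 -0.37455074  0.004     ]
```

View pics/c3.png

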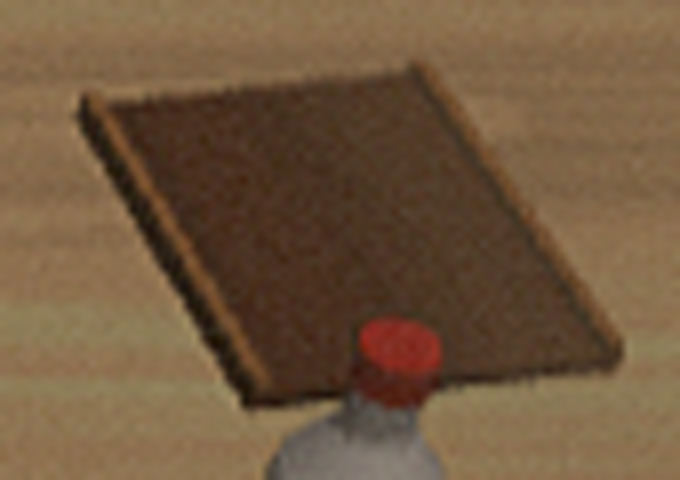

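```bash
python3 - <<'E'
from h import *
im,m=load('scene0')
P=lambda L:np.array(L)/8+np.array([405,180])
r=cast(m,P([(85,97),(245,395),(622,345),(420,65)]),.014); print('board',r.round(4),r.mean(0).round(4)); print(np.linalg.norm(np.diff(r,axis=0),axis=1)); e=r[1]+r[2]-r[0]-r[3]; print(np.arctan2(e[1],e[0]))
o=ctrl.get_obs()
from scipy.spatial.transform import Rotation as Ro
R=Ro.from_euler('xyz',o['eef_rot']).as_matrix(); print(R.round(3))
d=np.array([.51,-.045,.30])-o['ee_pos']; print('toolxyz mm',(R.T@d*1000).round(1))
print('wrist cam in tool', R.T@(np.array([0.04981298,0.55430689,0.38424788])-o['ee_pos']))
E
```

```text
board [[0.4195 0.3019 0.014 ]
 [0.5891 0.3247 0.014 ]
 [0.5609 0.4662 0.014 ]
 [0.3977 0.436  0.014 ]] [0.4918 0.3822 0.014 ]
[0.17107462 0.14430599 0.16593654]
0.15800074308454637
[[-0.972  0.235 -0.   ]
 [ 0.235  0.972 -0.001]
 [ 0.    -0.001 -1.   ]]
toolxyz mm [-506.3 -474.   -72.6]
wrist cam in tool [ 0.08160693  0.00057059 -0.15721113]
```

```bash
for i in 1 2 3; do :; done
python3 -m creep '{"xyz": [[-38,-30,-10],[-38,-30,-10],[-38,-30,-10],[-38,-30,-10],[-38,-30,-10]], "spin": [0,0,0,0,0]}' 66
python3 -m creep '{"xyz": [[-38,-30,-5],[-38,-30,-5],[-38,-30,-5],[-38,-30,-5],[-38,-30,0]], "spin": [0,0,0,0,0]}'
python3 -m creep '{"xyz": [[-38,-30,0],[-38,-30,0],[-38,-30,0],[-38,-30,0],[-38,-30,0]], "spin": [0,0,0,0,0]}'
```

```text
time_s: 0.78
ee_pos: [0.2792, 0.3429, 0.2777]
eef_rot: [-3.142, 0.0, 2.905]
force: [0.7, 0.6, 0.1]
grip_width: 0.0662
time_s: 1.4
ee_pos: [0.4289, 0.1525, 0.2978]
eef_rot: [3.141, 0.0, 2.905]
force: [1.0, 0.2, 0.2]
grip_width: 0.0661
time_s: 2.02
ee_pos: [0.5783, -0.0379, 0.2972]
eef_rot: [-3.142, -0.0, 2.905]
force: [0.4, 0.3, 0.1]
grip_width: 0.0657
```

Next I spin by +2.72 rad, to yaw 0.187.

```bash

python3 -m creep '{"xyz": [[0,0,0],[0,0,0],[0,0,0],[0,0,0],[0,0,0]], "spin": [0.18,0.18,0.18,0.18,0.18]}'
python3 -m creep '{"xyz": [[0,0,0],[0,0,0],[0,0,0],[0,0,0],[0,0,0]], "spin": [0.18,0.18,0.18,0.18,0.18]}'
python3 -m creep '{"xyz": [[0,0,0],[0,0,0],[0,0,0],[0,0,0],[0,0,0]], "spin": [0.18,0.18,0.18,0.18,0.18]}'
python3 - <<'E'
from h import *
im,m=snap('wrist','wrist1'); o=ctrl.get_obs(); print(o['ee_pos'],o['eef_rot'],o['qpos'])
cv2.imwrite('pics/w1b.png',cv2.resize(im,(800,600)))
E
```

```text
time_s: 2.65
ee_pos: [0.5775, -0.0365, 0.2972]
eef_rot: [-3.141, -0.0, 1.999]
force: [1.2, 0.1, -0.2]
grip_width: 0.0663
time_s: 3.28
ee_pos: [0.5775, -0.0365, 0.2971]
eef_rot: [-3.141, 0.0, 1.099]
force: [1.0, -0.1, -0.2]
grip_width: 0.0658
time_s: 3.9
ee_pos: [0.5775, -0.0365, 0.2972]
eef_rot: [-3.141, 0.0, 0.199]
force: [1.0, 0.4, 0.3]
grip_width: 0.0665
[ 0.57748695 -0.03652672  0.29716255] [-3.14144049e+00  4.99286422e-04  1.89623462e-01] [-1.26456365e-01  3.23852684e-01  1.32924773e+00 -1.06142883e-05
  1.48901409e+00  1.25471741e+00]
```

View pics/wrist1.png

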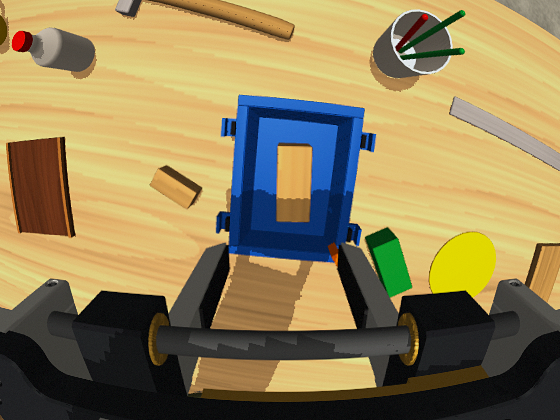

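Wrist view: block top at (295,183), tray rim about (240,96)-(364,108)-(335,262)-(229,255), mat at (463,265), board at (40,187). I'll refine the block, rim and lug in an enlargement.

```bash
python3 - <<'E'
from h import *
im,m=load('wrist1'); cv2.imwrite('pics/c4.png',cv2.resize(im[85:275,210:390],None,fx=4,fy=3.15*4/3.15,interpolation=cv2.INTER_CUBIC)[:760:1][:600])
cv2.imwrite('pics/c4.png',cv2.resize(im[88:273,210:390],None,fx=3.2,fy=3.2,interpolation=cv2.INTER_CUBIC))
hsv=cv2.cvtColor(im,cv2.COLOR_BGR2HSV)
Y=cv2.inRange(hsv,(25,200,120),(33,255,255)); Y[:,:420]=0; Y[:220]=0;Y[310:]=0
ys,xs=np.nonzero(Y); w=cast(m,np.c_[xs,ys],.004,True); print('mat',len(xs),w.min(0),w.max(0),w.mean(0))
r=cast(m,[(7,143),(65,137),(74,236),(18,233)],.014,True); print('board',r.round(3),r.mean(0)); 
E
```

```text
mat 3253 [ 0.43434532 -0.44205505  0.004     ] [ 0.55627135 -0.30375387  0.004     ] [ 0.49480473 -0.36922648  0.004     ]
board [[0.557 0.463 0.014]
 [0.582 0.317 0.014]
 [0.417 0.293 0.014]
 [0.389 0.438 0.014]] [0.48627825 0.37773679 0.014     ]
```

View pics/c4.png

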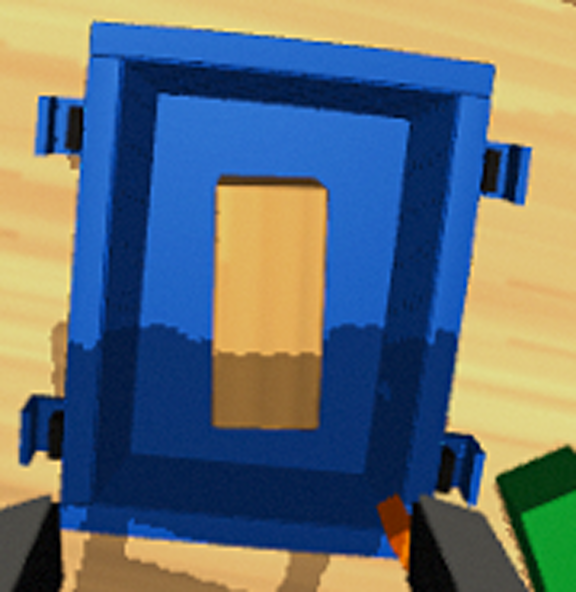

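```bash
python3 - <<'E'
from h import *
im,m=load('wrist1'); P=lambda L:np.array(L)/3.2+np.array([210,88])
b=cast(m,P([(217,182),(327,185),(319,430),(213,428)]),.0885,True); c=b.mean(0); e=b[0]+b[1]-b[2]-b[3]; print('blk',c,np.arctan2(e[1],e[0]),np.linalg.norm(e)/2,np.linalg.norm(b[0]+b[3]-b[1]-b[2])/2)
r=cast(m,P([(92,22),(495,65),(402,556),(60,527)]),.070,True); print(r.round(4),r.mean(0)); e=r[0]+r[1]-r[2]-r[3]; print(np.arctan2(e[1],e[0]),np.linalg.norm(e)/2); e=r[0]-r[1];print(np.arctan2(e[1],e[0])-np.pi/2,np.linalg.norm(e))
print('lugtop',cast(m,P([(380,500),(402,496),(411,530)]),.104,True))
o=ctrl.get_obs();print(o['ee_pos'],o['eef_rot'])
a=o['eef_rot'][2]; x=np.array([np.cos(a),np.sin(a)]);y=np.array([np.sin(a),-np.cos(a)])
d=(c[:2]-o['ee_pos'][:2])*1000; print('tool mm',d@x,d@y)
E
```

```text
blk [ 0.58537171 -0.04670116  0.0885    ] 0.18263581122011757 0.09041460754003085 0.03896924345318021
[[ 0.6748  0.0371  0.07  ]
 [ 0.6902 -0.1114  0.07  ]
 [ 0.4923 -0.1229  0.07  ]
 [ 0.4774  0.0164  0.07  ]] [ 0.58370647 -0.04519406  0.07      ]
0.08092629747783794 0.1982768305196529
0.1036087584565335 0.1493063334267119
lugtop [[ 0.52725724 -0.09993658  0.104     ]
 [ 0.53031644 -0.10756193  0.104     ]
 [ 0.51776584 -0.11435011  0.104     ]]
[ 0.57748695 -0.03652672  0.29716255] [-3.14144049e+00  4.99286422e-04  1.89623462e-01]
tool mm 5.825656074368128 11.478257909234816
```

```bash

python3 -m creep '{"xyz": [[6,11,40],[0,0,40],[0,0,40],[0,0,30],[0,0,20]], "spin": [0.01,0,0,0,0]}' 66 30
python3 -m creep '{"xyz": [[0,0,20],[0,0,15],[0,0,10],[0,0,8],[0,0,0]], "spin": [0,0,0,0,0]}'
python3 -m creep '{"xyz": [[0,0,0],[0,0,0],[0,0,0],[0,0,0],[0,0,0]], "spin": [0,0,0,0,0]}' 30 30
python3 - <<'E'
from h import *
o=ctrl.get_obs(); print(o['ee_pos'],o['force'],o['grip_width'])
E
```

```text
time_s: 4.58
ee_pos: [0.5851, -0.046, 0.1257]
eef_rot: [-3.141, 0.002, 0.198]
force: [0.9, -0.6, 0.1]
grip_width: 0.066
time_s: 5.2
ee_pos: [0.5856, -0.046, 0.0742]
eef_rot: [-3.141, 0.0, 0.195]
force: [-0.0, -0.3, 0.1]
grip_width: 0.0662
time_s: 5.82
ee_pos: [0.5858, -0.0461, 0.0747]
eef_rot: [3.141, -0.0, 0.195]
force: [-0.6, -0.2, 3.3]
grip_width: 0.0402
[ 0.58580477 -0.04609562  0.07473891] [-0.62449087 -0.21303412  3.29078739] 0.04022594586953524
```

```bash

python3 -m creep '{"xyz": [[0,0,-10],[0,0,-20],[0,0,-35],[0,0,-35],[0,-20,-25]], "spin": [0,0,0,0,0]}'
python3 - <<'E'
from h import *
snap('side','side1')
E
python3 -m creep '{"xyz": [[-3,-45,0],[-3,-45,0],[-3,-45,0],[-3,-45,0],[0,-45,0]], "spin": [0,0,0,0,0]}'
python3 -m creep '{"xyz": [[0,-45,0],[0,-45,0],[0,-45,0],[0,-40,0],[-3,-16,0]], "spin": [0.02,0.017,0,0,0]}'
```

```text
time_s: 6.45
ee_pos: [0.5819, -0.027, 0.2014]
eef_rot: [3.141, -0.001, 0.193]
force: [-0.9, 0.1, -2.3]
grip_width: 0.0397
time_s: 7.12
ee_pos: [0.5258, 0.1932, 0.1995]
eef_rot: [3.142, 0.0, 0.195]
force: [0.4, -0.6, -1.3]
grip_width: 0.0401
time_s: 7.75
ee_pos: [0.4904, 0.3812, 0.199]
eef_rot: [3.141, 0.001, 0.16]
force: [1.0, -0.5, -1.1]
grip_width: 0.0398
```

View pics/side1.png

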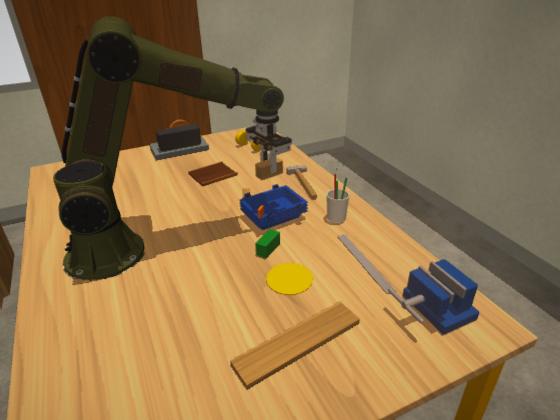

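The block is in the gripper at (268,168), and the tray and stack at (274,206) stand as before. Next I lower it onto the board.

```bash

python3 -m creep '{"xyz": [[0,0,40],[0,0,40],[0,0,30],[0,0,20],[0,0,10]], "spin": [0,0,0,0,0]}'
python3 -m creep '{"xyz": [[0,0,7],[0,0,4],[0,0,2],[0,0,1.5],[0,0,0]], "spin": [0,0,0,0,0]}'
python3 - <<'E'
from h import *
o=ctrl.get_obs(); print(o['ee_pos'],o['force'])
E
```

```text
time_s: 8.38
ee_pos: [0.4911, 0.3793, 0.0588]
eef_rot: [3.141, 0.001, 0.157]
force: [0.5, 0.2, -0.5]
grip_width: 0.0402
time_s: 9.0
ee_pos: [0.4911, 0.3798, 0.0451]
eef_rot: [-3.141, -0.0, 0.158]
force: [0.2, 0.3, -0.8]
grip_width: 0.0399
[0.49114781 0.37977816 0.04510739] [ 0.1839257   0.28888156 -0.7887577 ]
```

```bash

python3 -m creep '{"xyz": [[0,0,0.8],[0,0,0]], "spin": [0,0]}'
python3 -m creep '{"xyz": [[0,0,0],[0,0,0],[0,0,0],[0,0,0],[0,0,0]], "spin": [0,0,0,0,0]}' 66
python3 -m creep '{"xyz": [[0,0,-10],[0,0,-40],[0,0,-50],[0,0,-50],[0,0,-10]], "spin": [0,0,0,0,0]}'
python3 - <<'E'
from h import *
snap('wrist','wrist2')
o=ctrl.get_obs(); print(o['ee_pos'],o['force'],o['eef_rot'])
E
```

```text
time_s: 9.25
ee_pos: [0.4911, 0.3797, 0.0442]
eef_rot: [-3.142, -0.0, 0.158]
force: [-0.5, -0.1, -1.1]
grip_width: 0.0396
time_s: 9.88
ee_pos: [0.4911, 0.3797, 0.0442]
eef_rot: [3.142, -0.0, 0.158]
force: [-0.2, 0.8, 0.1]
grip_width: 0.066
time_s: 10.5
ee_pos: [0.4919, 0.3803, 0.2087]
eef_rot: [-3.139, -0.006, 0.158]
force: [-0.7, 0.3, -0.4]
grip_width: 0.066
[0.49168451 0.3801283  0.20776408] [0.25839401 0.43773907 0.9851987 ] [-3.13956613 -0.00431138  0.15783414]
```

View pics/wrist2.png

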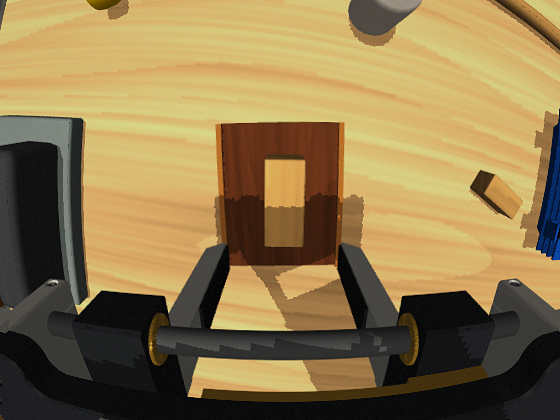

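The block lies squarely on the board, top at (284,202). Next I go over the lug.

```bash

python3 -m creep '{"xyz": [[-6,47,0],[-6,47,0],[-6,47,0],[-6,47,0],[-6,47,0]], "spin": [0,0,0,0,0]}'
python3 -m creep '{"xyz": [[-6,47,0],[-6,47,0],[-6,47,0],[-6,47,0],[-6,47,0]], "spin": [0,0,0,0,0]}'
python3 -m creep '{"xyz": [[-3,24,0],[0,0,0],[0,0,0],[0,0,0],[0,0,0]], "spin": [0,-0.143,-0.143,-0.143,-0.143]}' 50
python3 - <<'E'
from h import *
im,m=snap('wrist','wrist3')
o=ctrl.get_obs(); print(o['ee_pos'],o['force'],o['eef_rot'],o['qpos'])
snap('side','side2'); snap('scene','scene2')
E
```

```text
time_s: 11.18
ee_pos: [0.4978, 0.1413, 0.2031]
eef_rot: [3.141, 0.002, 0.158]
force: [1.1, -0.9, -0.2]
grip_width: 0.0662
time_s: 11.8
ee_pos: [0.5051, -0.0953, 0.2031]
eef_rot: [-3.141, 0.002, 0.158]
force: [-0.3, 1.0, 1.0]
grip_width: 0.0663
time_s: 12.42
ee_pos: [0.506, -0.1179, 0.203]
eef_rot: [-3.14, 0.001, 0.734]
force: [0.4, 0.1, 0.6]
grip_width: 0.0503
[ 0.50603704 -0.1179193   0.20298838] [-0.08781005 -0.1187552  -0.18703224] [-3.13985542e+00  9.69028638e-04  7.41393201e-01] [-2.99457620e-01  2.55179789e-01  1.63670531e+00  4.42737189e-05
  1.25169633e+00  5.29932416e-01]
```

View pics/wrist3.png

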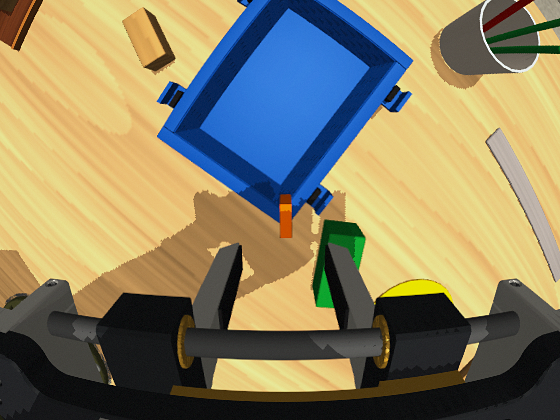

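```bash
python3 - <<'E'
from h import *
im,m=load('wrist3'); cv2.imwrite('pics/c5.png',cv2.resize(im[170:260,230:350],None,fx=6,fy=6,interpolation=cv2.INTER_CUBIC))
im,m=load('scene2'); cv2.imwrite('pics/c6.png',cv2.resize(im[160:260,225:345],None,fx=6,fy=6,interpolation=cv2.INTER_CUBIC))
E
```

```text
(no output)
```

View pics/c5.png

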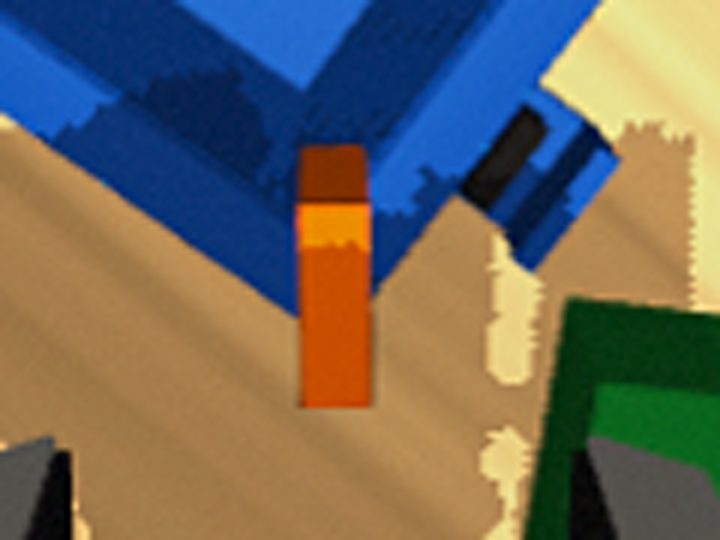

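View pics/c6.png

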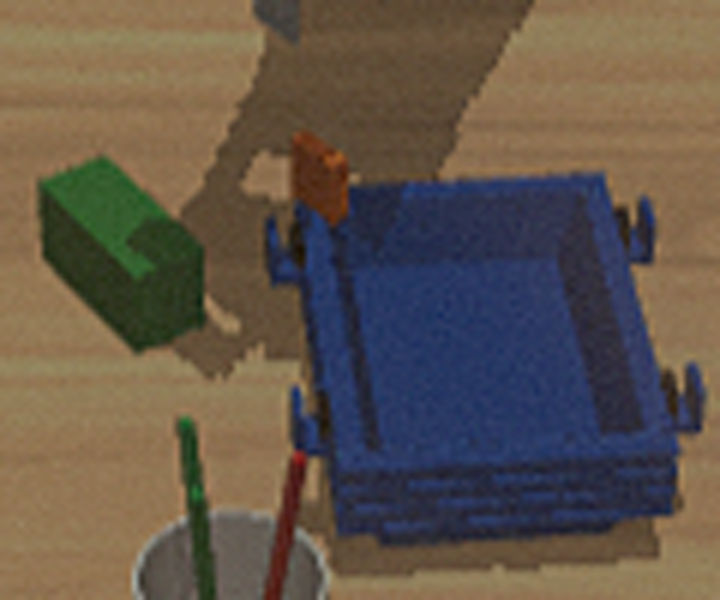

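```bash
python3 - <<'E'
from h import *
im,m=load('wrist3'); P=lambda L:np.array(L)/6+np.array([230,170])
b=cast(m,P([(298,203),(370,203),(372,407),(300,407)]),.104,True); c=b.mean(0); e=b[0]+b[1]-b[2]-b[3]; print('lug',c,np.arctan2(e[1],e[0]),np.linalg.norm(e)/2,np.linalg.norm(b[0]+b[3]-b[1]-b[2])/2)
o=ctrl.get_obs();a=o['eef_rot'][2]; x=np.array([np.cos(a),np.sin(a)]);y=np.array([np.sin(a),-np.cos(a)])
d=(c[:2]-o['ee_pos'][:2])*1000; print(o['ee_pos'],a,'tool mm',d@x,d@y)
E
```

```text
lug [ 0.5050512  -0.12006283  0.104     ] 0.7464459488071767 0.029627290196987517 0.009947211314679306
[ 0.50615764 -0.11795877  0.20328818] 0.7273847133149669 tool mm -2.2254515372101773 0.8358637087201257
```

```bash

python3 -m creep '{"xyz": [[-2,1,25],[0,0,25],[0,0,20],[0,0,13],[0,0,10]], "spin": [-0.01,0,0,0,0]}' 30 20
python3 -m creep '{"xyz": [[0,0,6],[0,0,2],[0,0,0]], "spin": [0,0,0]}' 30
python3 - <<'E'
from h import *
im,m=snap('wrist','wrist4'); o=ctrl.get_obs(); print(o['ee_pos'],o['eef_rot'],o['force'])
cv2.imwrite('pics/c7.png',cv2.resize(im[120:280,180:380],None,fx=3.5,fy=3.5,interpolation=cv2.INTER_CUBIC))
E
```

```text
time_s: 13.2
ee_pos: [0.5056, -0.1201, 0.1106]
eef_rot: [-3.141, 0.0, 0.738]
force: [-0.3, 0.6, 0.0]
grip_width: 0.0298
time_s: 13.58
ee_pos: [0.5058, -0.1202, 0.1034]
eef_rot: [3.141, -0.0, 0.74]
force: [-0.0, -0.3, -0.1]
grip_width: 0.0304
[ 0.50583941 -0.1201722   0.10349413] [ 3.14114060e+00 -2.49007102e-04  7.39693098e-01] [ 0.27962419  0.61031349 -0.85155151]
```

View pics/c7.png

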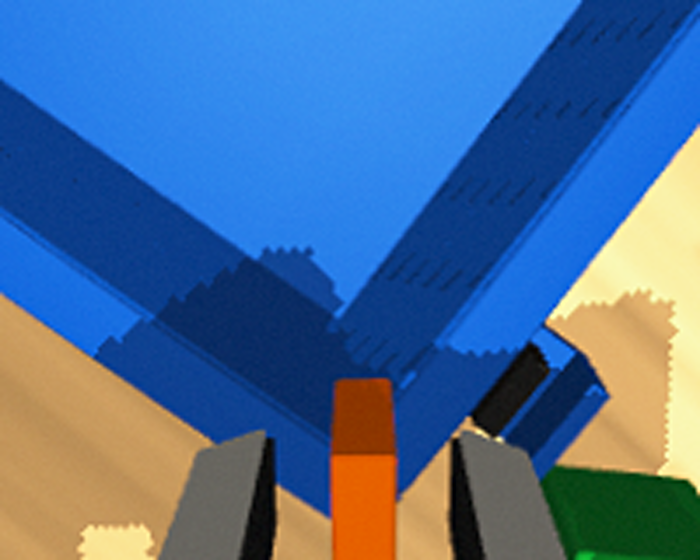

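The lug sits centred between the fingers at crop (365,470), and the clip on the right is clear. Closing.

```bash

python3 -m creep '{"xyz": [[0,0,2],[0,0,0]], "spin": [0,0]}' 30
python3 -m creep '{"xyz": [[0,0,0],[0,0,0],[0,0,0],[0,0,0],[0,0,0]], "spin": [0,0,0,0,0]}' 4 22
python3 -m creep '{"xyz": [[0.5,0,-2],[0.5,0,-2],[0.5,0,-2],[0.5,0,-2],[0,0,0]], "spin": [0,0,0,0,0]}'
python3 - <<'E'
from h import *
snap('side','side3');o=ctrl.get_obs(); print(o['ee_pos'],o['force'],o['moment'],o['grip_width'])
E
```

```text
time_s: 13.88
ee_pos: [0.5057, -0.1201, 0.1011]
eef_rot: [3.142, 0.0, 0.74]
force: [-0.9, 0.1, 0.4]
grip_width: 0.03
time_s: 14.5
ee_pos: [0.5057, -0.1201, 0.1012]
eef_rot: [3.141, -0.0, 0.74]
force: [-0.2, -1.0, 0.7]
grip_width: 0.0099
time_s: 15.12
ee_pos: [0.5071, -0.1188, 0.1093]
eef_rot: [-3.142, 0.0, 0.74]
force: [-1.8, -0.9, -0.9]
grip_width: 0.01
[ 0.50711036 -0.11880985  0.10927277] [-2.84595282 -0.5126339  -0.21678404] [-0.30189743  0.73025346  0.12733667] 0.009428312074723492
```

```bash
python3 - <<'E'
from h import *
im,m=load('side3'); cv2.imwrite('pics/c8.png',cv2.resize(im[130:250,200:340],None,fx=5,fy=5,interpolation=cv2.INTER_CUBIC))
E
```

```text
(no output)
```

View pics/c8.png

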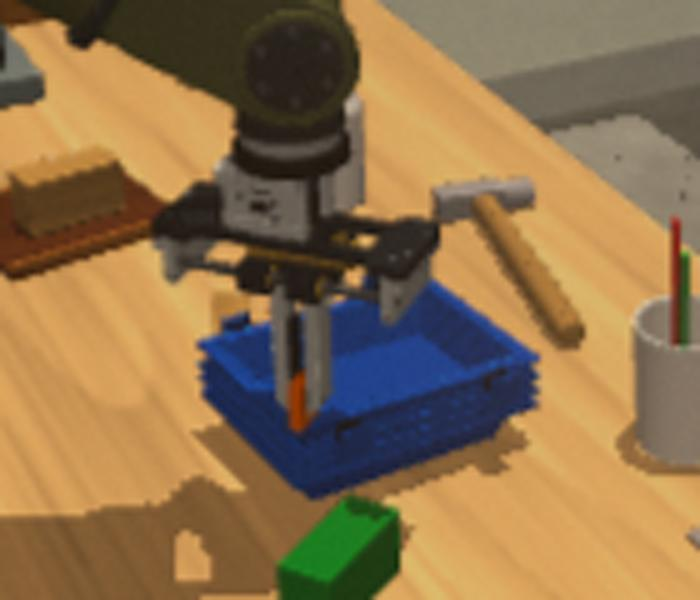

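```bash

python3 -m creep '{"xyz": [[0.3,0,-2],[0.5,0,-2],[0.5,0,-2],[0.5,0,-2],[0,0,0]], "spin": [0,0,0,0,0]}'
python3 - <<'E'
from h import *
o=ctrl.get_obs(); print(o['ee_pos'],o['force'],o['moment'],o['grip_width'])
im,m=snap('side','side4'); cv2.imwrite('pics/c8.png',cv2.resize(im[130:250,200:340],None,fx=5,fy=5,interpolation=cv2.INTER_CUBIC))
im,m=snap('wrist','wrist5'); 
E
```

```text
time_s: 15.8
ee_pos: [0.5086, -0.1176, 0.1174]
eef_rot: [3.141, -0.0, 0.74]
force: [-0.2, -3.1, -0.9]
grip_width: 0.01
[ 0.5086395  -0.11760406  0.11739937] [-0.24139683 -3.0528578  -0.888861  ] [-0.6550795   0.29934636  0.01979114] 0.009996977611026582
```

View pics/c8.png

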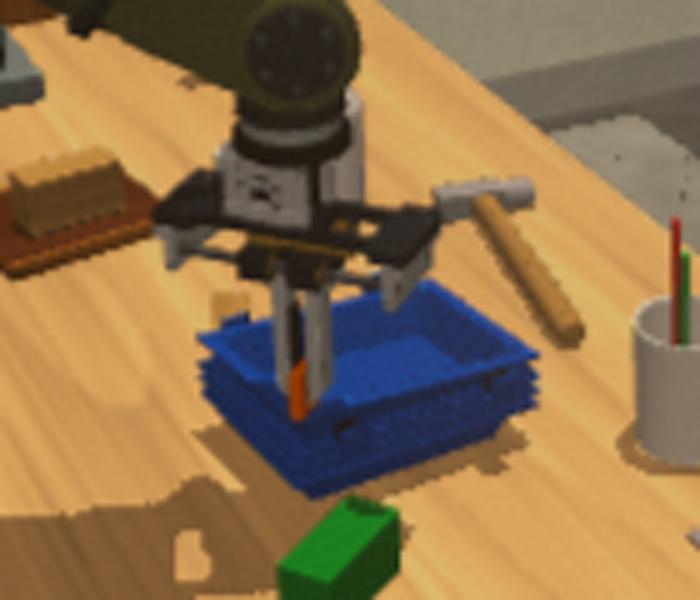

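View pics/wrist5.png

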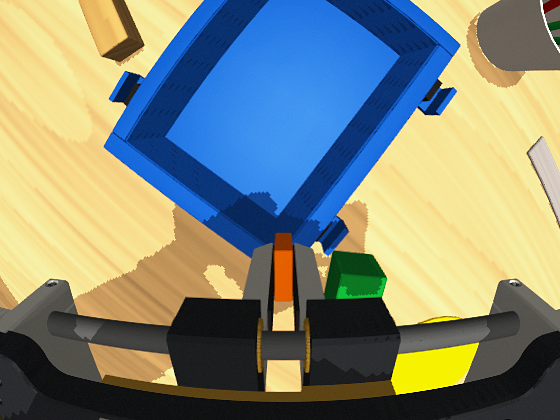

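The lug corner is rising and pivoting in the pinch: the tray's corner rim is lifted and the far rim is still seated. The stack hasn't moved. I continue the peel.

```bash

python3 -m creep '{"xyz": [[0.6,0,-2],[0.6,0,-2],[0.6,0,-2],[0.6,0,-2],[0,0,0]], "spin": [0,0,0,0,0]}'
python3 -m creep '{"xyz": [[0.7,0,-2],[0.7,0,-2],[0.7,0,-2],[0.7,0,-2],[0,0,0]], "spin": [0,0,0,0,0]}'
python3 - <<'E'
from h import *
o=ctrl.get_obs(); print(o['ee_pos'],o['force'],o['moment'],o['grip_width'])
im,m=snap('side','side5'); cv2.imwrite('pics/c8.png',cv2.resize(im[130:250,200:340],None,fx=5,fy=5,interpolation=cv2.INTER_CUBIC))
im,m=snap('wrist','wrist6'); im,m=snap('scene','scene3');cv2.imwrite('pics/c9.png',cv2.resize(im[130:260,225:365],None,fx=4.6,fy=4.6,interpolation=cv2.INTER_CUBIC))
E
```

```text
time_s: 16.52
ee_pos: [0.5104, -0.116, 0.1253]
eef_rot: [3.141, -0.0, 0.74]
force: [-0.4, -1.7, -1.3]
grip_width: 0.0098
time_s: 17.15
ee_pos: [0.5124, -0.1141, 0.1333]
eef_rot: [3.141, -0.0, 0.74]
force: [-0.7, -1.9, -0.9]
grip_width: 0.0098
[ 0.5124137  -0.11408131  0.13331507] [-0.68825187 -1.87272235 -0.89622078] [-0.55100511  0.34059587 -0.17828872] 0.009847414281332586
```

View pics/c8.png

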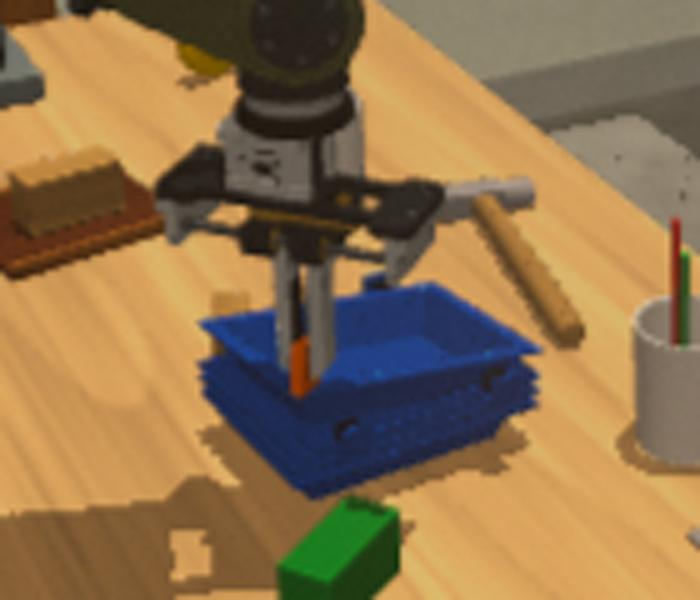

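View pics/c9.png

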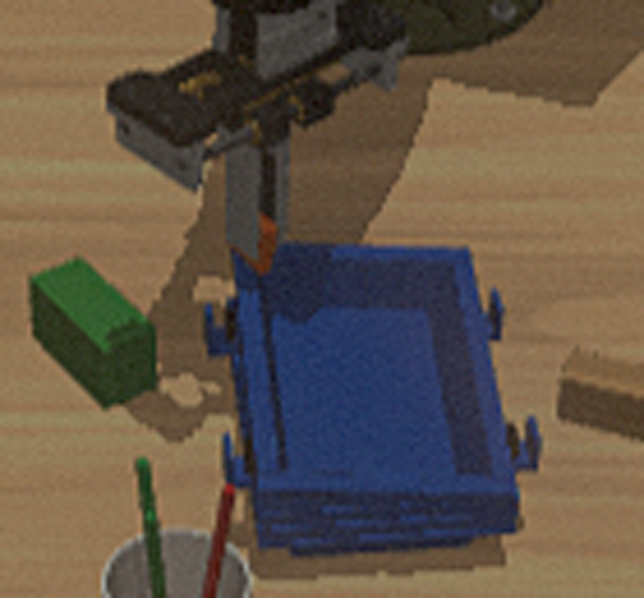

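The lug corner is well up and the far corner is still seated. I take it 6 mm further for margin, then clamp hard.

```bash

python3 -m creep '{"xyz": [[0.7,0,-2],[0.7,0,-2],[0.8,0,-2],[0,0,0],[0,0,0]], "spin": [0,0,0,0,0]}'
python3 -m creep '{"xyz": [[0,0,0],[0,0,0],[0,0,0],[0,0,0]], "spin": [0,0,0,0]}' 4 60
python3 - <<'E'
from h import *
o=ctrl.get_obs(); print(o['ee_pos'],o['force'],o['moment'],o['grip_width'])
im,m=snap('side','side6'); cv2.imwrite('pics/c8.png',cv2.resize(im[170:240,230:320],None,fx=8,fy=8,interpolation=cv2.INTER_CUBIC))
im,m=snap('wrist','wrist7'); 
E
```

```text
time_s: 17.92
ee_pos: [0.514, -0.1126, 0.1391]
eef_rot: [3.142, -0.0, 0.74]
force: [-0.7, -2.0, -1.1]
grip_width: 0.01
time_s: 18.42
ee_pos: [0.514, -0.1126, 0.1392]
eef_rot: [3.142, -0.0, 0.74]
force: [0.9, -1.6, -1.1]
grip_width: 0.0098
[ 0.51397873 -0.11256201  0.13915353] [ 0.85806972 -1.61816863 -1.14372638] [-0.62225716  0.22261481 -0.21970652] 0.009758035609096433
```

View pics/c8.png

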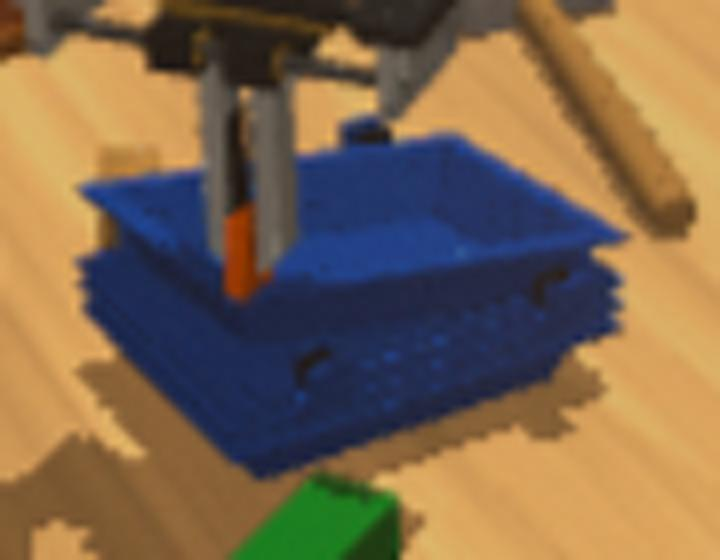

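View pics/wrist7.png

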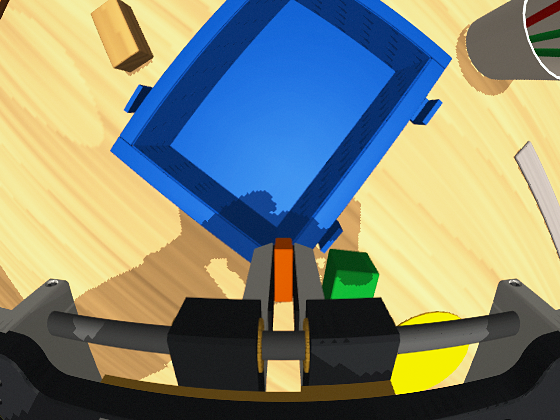

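```bash
python3 - <<'E'
from h import *
def dirs(m,p,fish):
    c=-np.array(m['R']).T@m['t']; q=cast(m,p,0.0,fish)[0]; d=q-c; return c,d/np.linalg.norm(d)
def tri(ps,pw):
    a,u=dirs(ms,ps,False);b,v=dirs(mw,pw,True)
    s=np.linalg.lstsq(np.c_[u,-v],b-a,rcond=None)[0]; p,q=a+s[0]*u,b+s[1]*v; return (p+q)/2,np.linalg.norm(p-q)
_,ms=load('side6');_,mw=load('wrist7')
P=lambda x,y:(x/8+230,y/8+170)
L,e1=tri(P(78,187),(111,150)); R,e2=tri(P(628,238),(451,60)); print(L,e1,R,e2)
o=ctrl.get_obs(); 
print('lug top approx z', .104+o['ee_pos'][2]-.1012)
# nested reference: rim corners with yaw .097
c=np.array([.585,-.046]);a=.1;A=np.array([[np.cos(a),-np.sin(a)],[np.sin(a),np.cos(a)]])
print(c+A@[-.1,.075],c+A@[.1,-.075])
lug=np.array([.505+.0083,-.120+.0075,.142])
# tray axis along diagonal: heights: lug local z 68, corners 34
mid=(L+R)/2; print('mid',mid)
# local: mid=(0,0,34), lug=(-86,-64.5,68): z diff =34cos+107.5 sin
f=lambda t:.034*np.cos(t)+.1075*np.sin(t)-(lug[2]-mid[2])
from scipy.optimize import brentq
t=brentq(f,-.5,.8);print('tilt',t,'far z',mid[2]-.034*np.cos(t)-.0908*np.sin(t))
E
```

```text
[0.48457045 0.01776161 0.09259796] 0.006490987601223466 [ 0.69555821 -0.1140938   0.0752639 ] 0.004082623677988416
lug top approx z 0.14195966749823957
[0.47801208 0.01864197] [ 0.69198792 -0.11064197]
mid [ 0.59006433 -0.0481661   0.08393093]
tilt 0.23472019274566444 far z 0.029745795594594695
```

By triangulation the tilt is about 0.19–0.23 rad, the far corner is down in its nest and the stack is unmoved. With the grip at 60 N I lift slowly.

```bash

python3 -m creep '{"xyz": [[0,0,-2],[0,0,-2],[0,0,-3],[0,0,-4],[0,0,-4]], "spin": [0,0,0,0,0]}'
python3 -m creep '{"xyz": [[0,0,-5],[0,0,-5],[0,0,-5],[0,0,-5],[0,0,-5]], "spin": [0,0,0,0,0]}'
python3 - <<'E'
from h import *
o=ctrl.get_obs(); print(o['ee_pos'],o['force'],o['moment'],o['grip_width'])
im,m=snap('side','side7'); cv2.imwrite('pics/c8.png',cv2.resize(im[150:240,220:330],None,fx=6,fy=6,interpolation=cv2.INTER_CUBIC))
E
```

```text
time_s: 19.15
ee_pos: [0.514, -0.1124, 0.1545]
eef_rot: [-3.142, -0.0, 0.74]
force: [0.9, -0.3, -1.5]
grip_width: 0.0095
time_s: 19.77
ee_pos: [0.514, -0.1126, 0.1795]
eef_rot: [-3.142, 0.0, 0.74]
force: [-0.1, 0.2, -1.7]
grip_width: 0.0098
[ 0.5139543  -0.11258331  0.17947953] [-0.10009319  0.17372021 -1.6875645 ] [-0.1404912   0.23484781  0.01038633] 0.009834450409621422
```

View pics/c8.png

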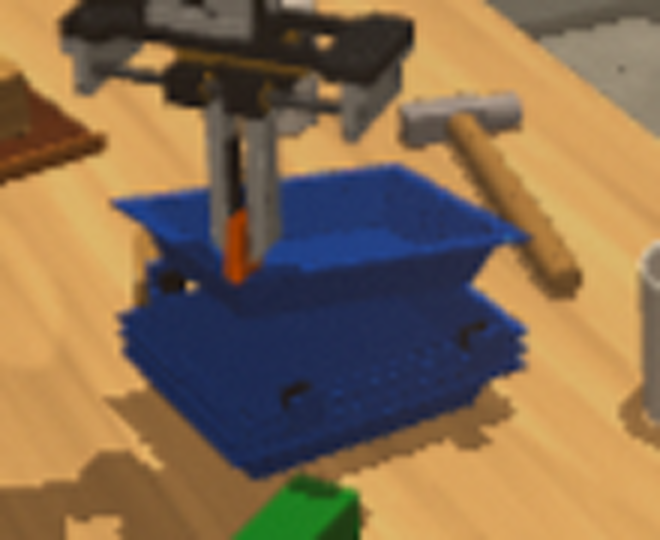

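The tray is free, with only its weight (1.7 N) on the wrist, and the stack is undisturbed. I raise it and carry it to the mat.

```bash

python3 -m creep '{"xyz": [[0,0,-10],[0,0,-20],[0,0,-25],[0,0,-25],[0,0,-20]], "spin": [0,0,0,0,0]}'
python3 -m creep '{"xyz": [[-10,6,0],[-20,12,0],[-25,15,0],[-28,17,0],[-28,17,0]], "spin": [0,0,0,0,0]}'
python3 -m creep '{"xyz": [[-28,17,0],[-28,17,0],[-28,17,0],[-28,17,0],[-25,15,0]], "spin": [0,0,0,0,0]}'
python3 -m creep '{"xyz": [[-20,12,0],[-12,7,0],[-6,3,0],[0,0,0],[0,0,0]], "spin": [0,0,0,0,0]}'
python3 - <<'E'
from h import *
o=ctrl.get_obs(); print(o['ee_pos'],o['eef_rot'],o['force'],o['moment'],o['grip_width'])
snap('side','side8');snap('scene','scene8'); snap('wrist','wrist8')
E
```

```text
time_s: 20.45
ee_pos: [0.514, -0.1126, 0.2807]
eef_rot: [3.141, -0.0, 0.74]
force: [-0.1, 0.5, -1.3]
grip_width: 0.0099
time_s: 21.08
ee_pos: [0.4762, -0.2383, 0.2781]
eef_rot: [-3.14, 0.0, 0.74]
force: [-0.6, 0.0, -1.5]
grip_width: 0.0098
time_s: 21.7
ee_pos: [0.4307, -0.392, 0.278]
eef_rot: [-3.14, 0.0, 0.739]
force: [0.8, 0.0, -1.5]
grip_width: 0.0097
time_s: 22.32
ee_pos: [0.419, -0.4319, 0.2793]
eef_rot: [3.141, -0.0, 0.74]
force: [-0.3, 0.1, -0.9]
grip_width: 0.01
[ 0.41897823 -0.43188099  0.27927168] [ 3.14144245e+00 -1.06475660e-04  7.40446503e-01] [-0.27933934  0.07421359 -0.94289255] [-0.17545642  0.1969228   0.03723429] 0.010010757565543028
```

View pics/side8.png

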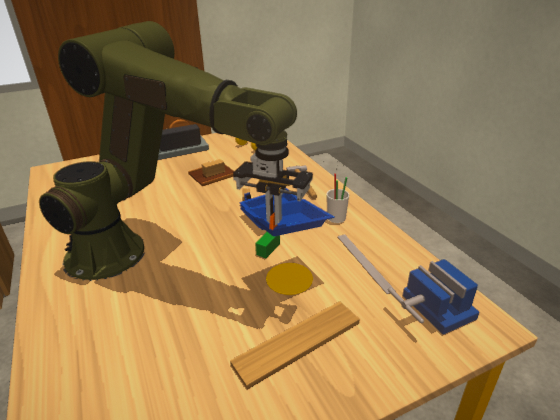

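View pics/scene8.png

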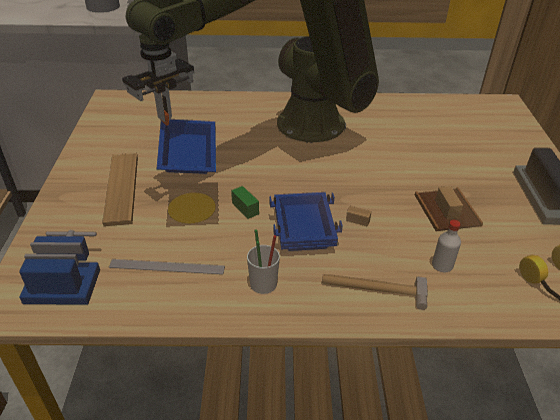

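View pics/wrist8.png

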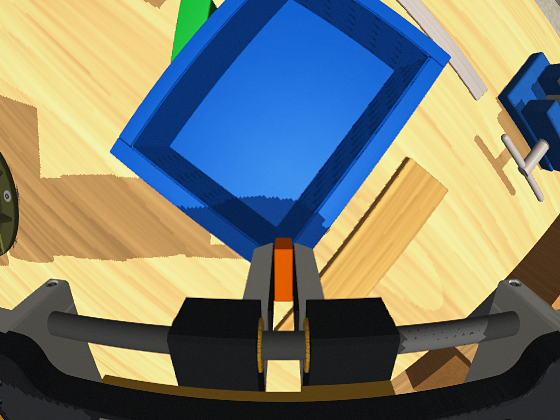

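The tray is held over the mat; its shadow falls round the mat at (192,205). The tray looks the same in the wrist view as before, so it hasn't slipped. I'll measure its corners across the two views.

```bash
python3 - <<'E'
from h import *
im,m=load('side8'); cv2.imwrite('pics/d1.png',cv2.resize(im[170:250,225:345],None,fx=6,fy=6,interpolation=cv2.INTER_CUBIC))
im,m=load('scene8'); cv2.imwrite('pics/d2.png',cv2.resize(im[95:185,140:230],None,fx=6,fy=6,interpolation=cv2.INTER_CUBIC))
E
```

```text
(no output)
```

View pics/d1.png

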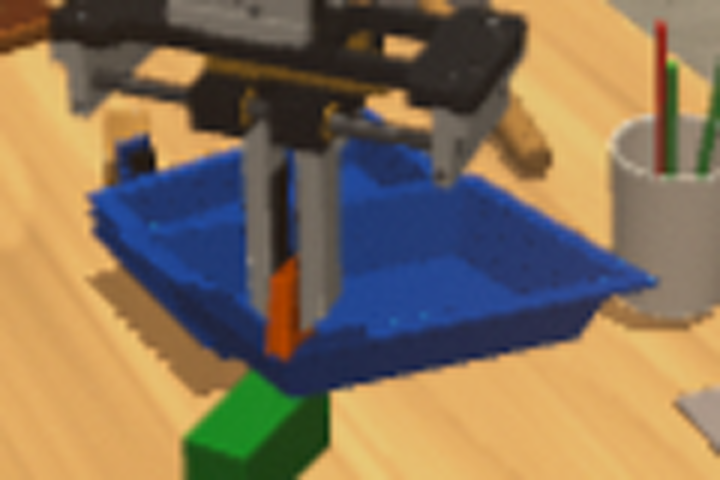

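View pics/d2.png

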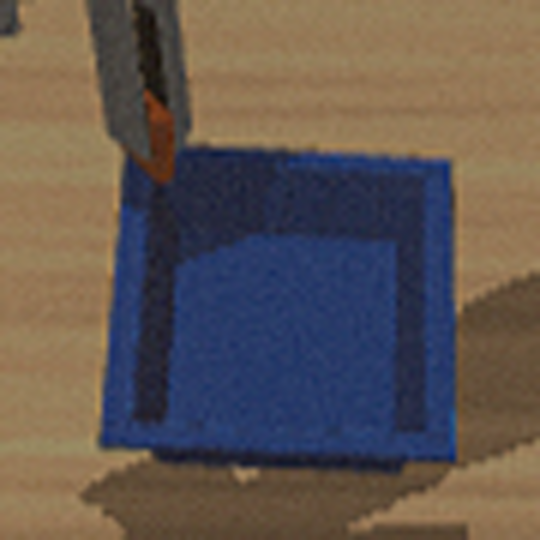

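```bash
python3 - <<'E'
from h import *
_,a=load('scene8');_,b=load('wrist8');_,s=load('side8')
def dirs(m,p,f):
    c=-np.array(m['R']).T@m['t']; q=cast(m,p,0.0,f)[0]; d=q-c; return c,d/np.linalg.norm(d)
def tri(*v):
    A=0;B=0
    for m,p,f in v:
        c,d=dirs(m,p,f); M=np.eye(3)-np.outer(d,d); A=A+M;B=B+M@c
    return np.linalg.solve(A,B)
P=lambda x,y:(x/6+140,y/6+95); Q=lambda x,y:(x/6+225,y/6+170)
R=tri((a,P(100,445),False),(b,(450,60),True),(s,Q(655,281),False)); L=tri((a,P(452,160),False),(b,(111,150),True))
F=None
mid=(L+R)/2; print('R',R,'L',L,'mid',mid)
# lug top centre from TCP
o=ctrl.get_obs(); lug=o['ee_pos']+np.array([0,0,.0028]); t=None
from scipy.optimize import brentq
t=brentq(lambda t:.034*np.cos(t)+.1075*np.sin(t)-(lug[2]-mid[2]),-.5,.8); print('tilt',t)
u=np.array([np.cos(.74),np.sin(.74),0]); n=np.array([u[0]*np.sin(t),u[1]*np.sin(t),np.cos(t)]); c=mid-.034*n; print('tray centre',c, 'd mat',np.hypot(*(c[:2]-[.490,-.373])))
# far corner on rim in scene only at predicted location
fc=mid+np.r_[u[:2]*.125*np.cos(t),-.125*np.sin(t)]; print('pred far rim',proj(a,fc),'seen',P(457,460))
for tt in (.1,.2,.3,.4): print(tt,proj(a,mid+np.r_[u[:2]*.125*np.cos(tt),-.125*np.sin(tt)]))
# block & stack before/after
im8=cv2.imread('pics/scene8.png');cv2.imwrite('pics/d3.png',cv2.resize(im8[175:245,260:490],None,fx=3.4,fy=3.4,interpolation=cv2.INTER_CUBIC))
E
```

```text
R [ 0.59768272 -0.43087722  0.21862201] L [ 0.38606346 -0.29840599  0.23296005] mid [ 0.49187309 -0.3646416   0.22579103]
tilt 0.21657095878184207
tray centre [ 0.48647785 -0.36956794  0.19258527] d mat 0.00491778306618004
pred far rim [[215.54279379 172.649204  ]] seen (216.16666666666669, 171.66666666666669)
0.1 [[215.73455638 168.49105433]]
0.2 [[215.5944809 172.0849837]]
0.3 [[215.162152   175.34587701]]
0.4 [[214.44823975 178.24502412]]
```

View pics/d3.png

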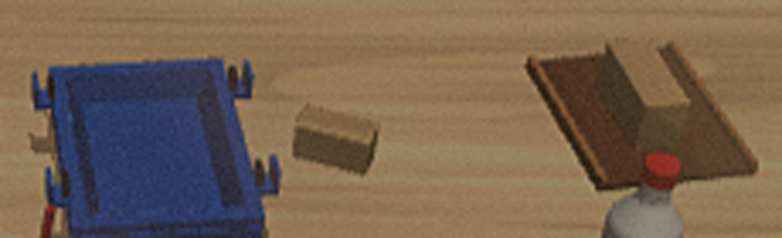

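Tilt is about 0.2 rad (limit 0.35), the tray centre is about 5 mm from the mat centre at z about 0.19, the block is on the board at crop (645,95), and the stack is in place. I hold still a moment, then hand in.

```bash

python3 -m creep '{"xyz": [[0,0,0],[0,0,0],[0,0,0],[0,0,0]], "spin": [0,0,0,0]}'
python3 - <<'E'
from h import *
im,_=snap('wrist','wrist9'); a=cv2.imread('pics/wrist8.png'); d=cv2.absdiff(im,a)[0:250,100:460]; print('mean diff',d.mean(), np.abs(ctrl.get_obs()['joint_vel']).max())
print(ctrl.hand_in())
E
```

```text
time_s: 22.98
ee_pos: [0.4187, -0.4324, 0.2792]
eef_rot: [3.142, -0.0, 0.74]
force: [0.4, 0.5, -1.5]
grip_width: 0.0096
mean diff 2.133566666666667 0.0016510129435098858
the job is handed in; nothing more can be done
None
```

I handed the job in at about 23 s, with the tray held by its lug over the yellow mat; hand-in gives no verdict.

**What I did:** I lifted the block from the top tray and set it down released near the middle of the offcut board. I then pinched the orange lug and raised that corner about 38 mm, so the tray pivoted on its far corner. With the grip at 60 N, I lifted the tray clear and carried it over the mat.

**Last checks:**
- **Tray:** it is tilted about 0.2 rad, against the 0.35 limit, and its centre is about 0.19 m up and 5 mm from the mat centre. It was steady, with no slip seen in the wrist view.
- **Everything else:** the block is on the board, and the stack and bystanders show no visible movement in the camera views.

**Where the checks disagreed:** during the peel, triangulation gave a tilt of 0.23 rad, while the 38 mm rise implies about 0.19. Both are well over the 0.12 needed. The same triangulation put the far corner about 30 mm up, below its nested height of 36 mm, so those figures are only good to several millimetres.

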